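# Let off the ratchet cam clamp on a carving jig

### The job

Let off the ratchet cam clamp that holds the carved board on the plywood jig: lift the holding pawl by its tab, up and out of the teeth of the ratchet wheel, and leave it standing clear; then, with the lever, turn the wheel back (clockwise seen from above, about a quarter turn) until its cam comes up against the stop pin. Leave the board, the mallet, the oilstone and the loose spare ratchet wheel where they lie.

Things in the scene. Friction and masses are not known exactly. Their poses are not given: they have to be found in the camera images.
- jig: Plywood panel 370 x 300 x 12 mm fixed to the bench, carrying the clamp. Origin on the wheel's vertical axis, at bench level (all heights are above the bench). x points to the carved board and the fence behind it, y from the wheel to the pawl, z up. The lever's knob (top 116 mm) is its tallest part.
- pawl (a joint): Steel bar pawl, 10 mm wide, level at height 44 mm, its nose in a gap of the wheel's teeth. It hinges on a level pin along the jig's x, at jig y = 105 mm, height 44 mm; the nose is 60 mm from the pin. Value in rad: 0 engaged, grows as the nose rises and the pawl tips back off the wheel, to 1.3; clear of the teeth from 0.3, 0.5 is well clear. Stiff (3 N at the tab): stays where left.
- pawl_tab (a point): Grip point on the pawl's upright steel tab, 10 mm thick along the jig's x, 16 mm wide along its y, top 90 mm above the bench when engaged. The point is on the tab's centre line, 12 mm below its top; engaged, it is 47 mm from the pin towards the wheel and 34 mm above it. It moves with the pawl on an arc about the pin. z runs up the tab, x is the jig's x.
- ratchet (a joint): Steel ratchet wheel, 100 mm across, 12 saw teeth, top at height 51 mm, on a vertical axis; the cam under it bears on the board's edge. Value in rad: 0 tight (no tighter), grows as it turns back (clockwise from above), 1.5 at the stop pin. With the pawl engaged it stops at about 0.1. Stiff (2 to 3 N at the knob): stays where left.
- lever_knob (a point): Middle of the upright round wooden knob on the wheel's lever: 26 mm diameter, 66 to 116 mm above the bench, this point at 96 mm, 95 mm from the wheel's axis. At value 0 the lever points along the jig's -y; turned back it swings on an arc towards the jig's -x. The knob does not spin on the lever.
- board: Loose carved board of light wood, 150 x 220 x 28 mm with a rosette, lying on the jig between the cam and the fence. Origin at the centre of its underside. Not to be moved.
- mallet: Wooden mallet lying on the bench to the right of the jig, head 65 x 130 x 85 mm, handle 30 mm thick, 280 mm long in all. Origin on the bench under the handle, 100 mm from the head's middle. Not to be moved.
- oilstone: Grey sharpening stone in a dark wooden tray, 150 x 55 x 32 mm, lying on the bench to the left of the jig. Origin at the centre of its underside. Not to be moved.
- spare_wheel: Loose spare ratchet wheel, 100 mm across, 14 mm thick, without lever or pawl, lying flat on the bench to the left of the jig. Origin at the centre of its underside. Not to be moved.

How it is judged:
By the outcome, as a careful person would: the job done as asked, in the order asked, and still so for the second after the job is handed in, with the robot touching nothing.
It also fails if it takes over 45 s, if anything falls off the work surface, if the arm or the gripper's body presses on something with over 40 N, if the wrist force passes 120 N, or if a joint passes its speed limit or range.

### The arm

A 7-joint arm with a two-finger parallel gripper is mounted at the origin on the work surface. World frame = base frame: x ahead of the robot, y to its left, z up, the work surface at z = 0. Lengths are in m, angles in rad, forces in N, time in s.
With the tool pointing down it reaches from about 0.4 to 0.875 m from the base axis. Payload 19.3 kg.
Tool frame: the origin (TCP) lies at the very end of the fingers, on their centre line; the grasp point (between the pads) lies bot.pinch_z behind it (bot.pinch_z is the distance from the TCP to the grasp point, in m); z points along the fingers, x is the direction in which the jaws open and shut, and the axes are right-handed (so a half turn about z gives the same grasp; the last joint's range is limited). The gripper opens to 85 mm and grips with 20 to 120 N. Pads are 22 mm wide; open, the fingers measure 114 mm over their backs; the gripper's body (76 mm by 85 mm) begins 54 mm behind the grasp point. The pads swing forward as they close: fully open they stand 13 mm farther back than shut.
Start: joints at [1.204, 0.521, -0.036, 1.599, 0.021, 1.021, -0.113], TCP at [0.183, -0.598, 0.231] pointing down, gripper open.
Joint ranges: [-2.91, 2.91], [-0.3, 2.13], [-1.5, 1.42], [0.17, 2.43], [-1.26, 4.41], [0.16, 1.93], [-2.52, 2.52]. Speed limits (rad/s): [1.89, 1.89, 2.39, 2.39, 3.01, 3.01, 3.01].

### API

Orientations are given as a 3x3 rotation matrix whose columns are the frame's x, y, z axes.
In Python, from bench import bot gives the robot as it stands.
- The arm moves only by the tool jog_arm, never from a script. Its argument "commands" is a list that holds one entry, the list of rows, each a list of 7 numbers: the turn, a rotation vector about the tool's x, y, z as a fraction of full scale, then the shift along the tool's x, y, z as a fraction of full scale, then the opening, from 0 (shut) to 1 (fully open). In form: [[[wx, wy, wz, x, y, z, claw], ...]]. A call has 1 to 10 rows; each row is the pose to reach, as a shift and turn from the pose commanded when the call began, along the tool's axes at that moment, turning the shorter way round; what a row does not reach only later rows make up. Full scale, the value 1, is 40 cm for a shift and pi rad for a turn. A row lasts 1/8 s, in which the tool goes at most 62.5 mm and 10.7 degrees, less where a joint would pass 70% of its speed; a pose out of reach is approached as far as the arm can. A call with a number of a shift or a turn outside -1 to 1 is refused whole. A call with a gripper value outside its range is refused whole. The fingers move at their own pace and stop on an object; "newtons" is the grip in N (left out, the last holds). Time passes only in rows, so rows that repeat a pose let the fingers close. It gives the time, the measured TCP pose, the force and the opening at its end, in the units of the state.
- bot.get_obs(): the state, without advancing time (a new reading comes with each control period).
- bot.snapshot(name): name is "side" or "top"; returns a dict with "image" (420x560x3 uint8, red, green, blue), "depth" (420x560 float32, m along the optical axis (not along the pixel's ray), 0 where there is no reading), "intrinsics" (3x3 intrinsics, pixels), "world_to_cam" (4x4, takes a point from world to camera coordinates). Camera axes: x right, y up, looking along -z (the intrinsics and any distortion apply to the point x, -y, -z); pixel columns grow to the right and rows downward; lengths in m; the calibration is good to about 2 mm. A picture is of the moment at which its call begins.
- bot.sign_off(): hands the job in, once; it reports no verdict.
Trained networks look in a picture, given as the dict that the camera call returned (one of the last four; its "shot" number tells which), for a name from the list of things; names that differ only in an ending like _2 or _b are one class to them, and where a whole thing is asked for, a point or a joint stands for the part that bears it (a point fixed in the world has none). Each returns a list of dicts, best first, with "score" (0 to 1); they miss things now and then, are a little off and sometimes report something else, mostly with a low value. They report only what shows in the picture. A call takes as long as a camera call.
- bot.outline_of(query, picture): "region" (420x560 bool, what is visible of it) and "location" ([row, column] in pixels, amid what is visible of it).
The state is a dict: "time_s": time; "q": joint angles; "joint_vel": joint speeds; "tau": joint torques, N m; "position": TCP position; "tcp_rot": TCP orientation; "ft_force": force on the tool from outside, world axes, zero at the start; "moment": the same for the moment, N m; "width": opening from 0.0 (shut) to 1.0 (fully open).
Only numpy, scipy, OpenCV 4.12 (cv2) and the standard library are available. Lean on these libraries where they do the work, as an engineer would, in place of code of your own. Each camera call takes 0.05 s, during which the arm holds its last target. There are 200 camera calls.

## Working session

There is one attempt and no reset: what is moved stays moved. The work goes in short steps, Python scripts to look and compute and a tool call to move; the robot and the scene stay as the last step left them, time stands still between calls to the robot, and variables do not carry over. Pictures are saved under pics/ and viewed, about 8 in all and at most 12, crops included, and the job is handed in when it is done.

Besides the shell and the picture viewer there is one more tool, called after ">>>" as name([rows], argument=value, ...), one row to a line, values as JSON. jog_arm: Moves the arm, as the interface text tells. Its arguments: {"type":"object","properties":{"commands":{"type":"array","items":{"type":"array","items":{"type":"array","items":{"type":"number","minimum":-1,"maximum":1}}}},"newtons":{"type":"number"}},"required":["commands"]}

```bash
mkdir -p pics; cat > h.py <<'E'
import numpy as np, cv2
from bench import bot
def save(s,name): cv2.imwrite('pics/'+name,cv2.cvtColor(s['image'],cv2.COLOR_RGB2BGR))
def pts(s,mask=None):
    d=s['depth'];K=np.array(s['intrinsics']);m=d>0
    if mask is not None:m=m&mask
    r,c=np.nonzero(m);z=d[r,c]
    P=np.stack([(c-K[0,2])/K[0,0]*z,-(r-K[1,2])/K[1,1]*z,-z,np.ones_like(z)])
    return (np.linalg.inv(np.array(s['world_to_cam']))@P)[:3].T,r,c
E
python3 - <<'E'
from h import *
t=bot.snapshot('top');s=bot.snapshot('side')
both=np.hstack([t['image'],s['image']])
save(t,'t0.png');save(s,'s0.png')
for n,p in(('top',t),('side',s)):
  for q in('ratchet','pawl','pawl_tab','lever_knob','board','jig','spare_wheel','mallet'):
    for o in bot.outline_of(q,p)[:2]:
      P,r,c=pts(p,o['region'])
      if len(P)==0: continue
      print(n,q,round(o['score'],2),np.round(o['location']),len(P),np.round(np.median(P,0),3),'z95',np.round(np.percentile(P[:,2],95),3))
print(bot.pinch_z,bot.get_obs()['position'],np.round(bot.get_obs()['tcp_rot'],3))
E
```

```text
top ratchet 0.8 [210. 238.] 1692 [0.588 0.097 0.052] z95 0.111
top pawl 0.43 [195. 204.] 144 [0.621 0.181 0.051] z95 0.091
top pawl_tab 0.7 [195. 202.] 191 [0.622 0.181 0.051] z95 0.09
top lever_knob 0.79 [207. 246.] 1722 [0.587 0.097 0.052] z95 0.111
top board 0.66 [146. 258.] 6346 [0.726 0.046 0.04 ] z95 0.045
top jig 0.81 [205. 240.] 14039 [0.593 0.11  0.013] z95 0.054
top spare_wheel 0.87 [212. 128.] 1358 [0.59  0.359 0.014] z95 0.017
top spare_wheel 0.66 [143. 148.] 1594 [0.749 0.315 0.031] z95 0.034
top mallet 0.72 [200. 372.] 3689 [ 0.596 -0.191  0.07 ] z95 0.086
side ratchet 0.64 [259. 261.] 1634 [0.575 0.106 0.051] z95 0.104
side ratchet 0.31 [368. 186.] 2138 [0.588 0.365 0.014] z95 0.016
side pawl 0.57 [268. 231.] 286 [0.615 0.164 0.052] z95 0.09
side pawl_tab 0.56 [274. 231.] 349 [0.617 0.165 0.051] z95 0.089
side lever_knob 0.86 [259. 261.] 1697 [0.575 0.105 0.051] z95 0.103
side board 0.83 [240. 218.] 4376 [0.719 0.067 0.04 ] z95 0.045
side jig 0.58 [278. 247.] 11494 [0.575 0.151 0.012] z95 0.065
side spare_wheel 0.79 [367. 186.] 2182 [0.588 0.365 0.014] z95 0.016
side mallet 0.69 [198. 311.] 2555 [ 0.599 -0.174  0.052] z95 0.085
0.0187 [ 0.18275995 -0.59766662  0.23131064] [[ 0.292 -0.956  0.   ]
 [-0.956 -0.292  0.   ]
 [-0.    -0.    -1.   ]]
```

View pics/t0.png

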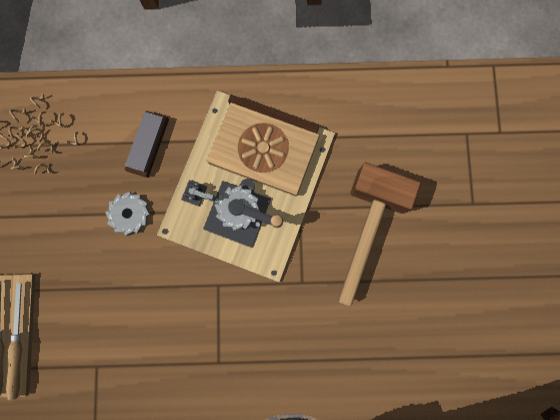

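View pics/s0.png

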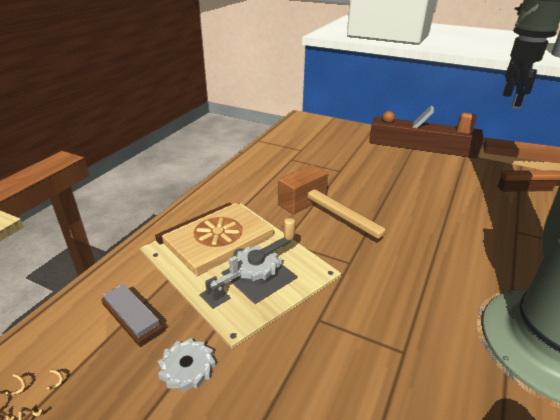

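The top view shows the wheel at (237,209), the knob at (276,221), the pawl block at (195,192), and the spare wheel off to the left. The side view shows the tab near (233,266). Next I'll pin down the jig frame, knob and tab by height slices.

```bash
cat >> h.py <<'E'
def blob(P,lo,hi,c,rad):
    m=(P[:,2]>lo)&(P[:,2]<hi)&(np.hypot(*(P[:,:2]-c).T)<rad);return P[m]
E
python3 - <<'E'
from h import *
t=bot.snapshot('top');s=bot.snapshot('side')
for n,p in(('top',t),('side',s)):
  P,r,c=pts(p)
  k=blob(P,.112,.125,[.56,.03],.1); print(n,'knobtop',len(k),np.round(k.mean(0),4),np.round(np.ptp(k,0),3))
  k=blob(P,.070,.112,[.56,.03],.06); print(n,'knobside',len(k),np.round(k.mean(0),4),np.round(np.ptp(k,0),3))
  k=blob(P,.083,.1,[.61,.17],.06); print(n,'tabtop',len(k),np.round(k.mean(0),4),np.round(np.ptp(k,0),3),np.round(k[:,2].max(),3))
  k=blob(P,.06,.083,[.61,.17],.05); print(n,'tabmid',len(k),np.round(k.mean(0),4),np.round(np.ptp(k,0),3))
P,r,c=pts(t)
o=bot.outline_of('jig',t)[0]; 
m=(P[:,2]>.006)&(P[:,2]<.05)&(np.hypot(P[:,0]-.63,P[:,1]-.09)<.26)
Q=P[m]
m2=(Q[:,1]<.26)&(Q[:,1]>-.1)
R=cv2.minAreaRect(Q[m2][:,:2].astype(np.float32));print('jigrect',R)
b=bot.outline_of('board',t)[0]; B,_,_=pts(t,b['region']);B=B[(B[:,2]>.03)&(B[:,2]<.05)];print('board',cv2.minAreaRect(B[:,:2].astype(np.float32)))
w=blob(P,.046,.056,[.59,.09],.056)
print('wheel',cv2.minEnclosingCircle(w[:,:2].astype(np.float32)),len(w))
img=cv2.resize(t['image'][160:260,160:300],(560,400),interpolation=cv2.INTER_CUBIC)
im2=cv2.resize(s['image'][210:310,190:310],(480,400),interpolation=cv2.INTER_CUBIC)
cv2.imwrite('pics/c.png',cv2.resize(np.hstack([img,im2]),(800,308))[:,:,::-1])
E
```

```text
top knobtop 70 [0.5548 0.0185 0.114 ] [0.022 0.021 0.006]
top knobside 61 [0.5535 0.0179 0.1067] [0.034 0.041 0.042]
top tabtop 36 [0.6131 0.1592 0.0891] [0.013 0.015 0.009] 0.092
top tabmid 19 [0.6087 0.1526 0.0703] [0.021 0.044 0.02 ]
side knobtop 43 [0.5556 0.0186 0.1133] [0.021 0.021 0.003]
side knobside 176 [0.5524 0.0252 0.0934] [0.025 0.02  0.042]
side tabtop 47 [0.6133 0.1599 0.0881] [0.013 0.016 0.01 ] 0.093
side tabmid 65 [0.612  0.1605 0.0719] [0.027 0.045 0.023]
jigrect ((0.6556845903396606, 0.07293552160263062), (0.32389697432518005, 0.3835434317588806), 67.89058685302734)
board ((0.7293217182159424, 0.04671709984540939), (0.2205743044614792, 0.15547151863574982), 67.85295867919922)
wheel ((0.5915855169296265, 0.10401952266693115), 0.04969044774770737) 962
```

View pics/c.png

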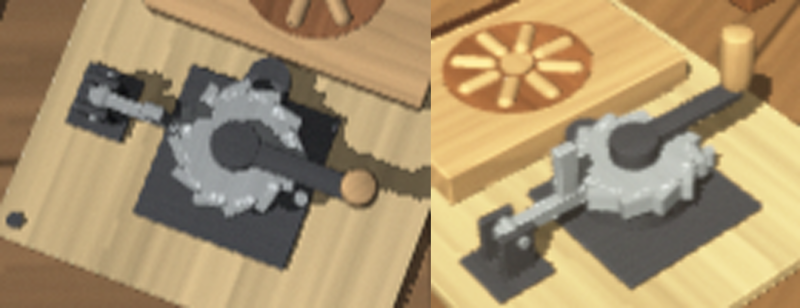

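>>> jog_arm([
  [[0,0,0,-0.749,-0.79,0,0.6],[0,0,0,-0.749,-0.79,0,0.6],[0,0,0,-0.749,-0.79,0,0.6],[0,0,0,-0.749,-0.79,0,0.6],[0,0,0,-0.749,-0.79,0,0.6],[0,0,0,-0.749,-0.79,0,0.6],[0,0,0,-0.749,-0.79,0,0.6],[0,0,0,-0.749,-0.79,0,0.6],[0,0,0,-0.749,-0.79,0,0.6],[0,0,0,-0.749,-0.79,0,0.6]],
], newtons=25)

```text
time_s: 2.35
position: [0.3968, -0.2198, 0.2313]
tcp_rot: [[0.291, -0.957, -0.0], [-0.957, -0.291, -0.0], [0.0, 0.0, -1.0]]
ft_force: [-0.8, -0.1, -0.3]
width: 0.601
```

>>> jog_arm([
  [[0,0,-0.282,-0.749,-0.79,0.15,0.6],[0,0,-0.282,-0.749,-0.79,0.15,0.6],[0,0,-0.282,-0.749,-0.79,0.15,0.6],[0,0,-0.282,-0.749,-0.79,0.15,0.6],[0,0,-0.282,-0.749,-0.79,0.15,0.6],[0,0,-0.282,-0.749,-0.79,0.15,0.6],[0,0,-0.282,-0.749,-0.79,0.15,0.6],[0,0,-0.282,-0.749,-0.79,0.15,0.6],[0,0,-0.282,-0.749,-0.79,0.15,0.6],[0,0,-0.282,-0.749,-0.79,0.15,0.6]],
])

```text
time_s: 3.6
position: [0.612, 0.1582, 0.1715]
tcp_rot: [[0.925, -0.381, 0.0], [-0.381, -0.925, -0.001], [0.0, 0.001, -1.0]]
ft_force: [-0.5, 0.6, -0.4]
width: 0.599
```

>>> jog_arm([
  [[0,0,0,0,-0.0045,0.15,0.6],[0,0,0,0,-0.0045,0.25,0.6],[0,0,0,0,-0.0045,0.275,0.6],[0,0,0,0,-0.0045,0.275,0.6],[0,0,0,0,-0.0045,0.275,0.6]],
])

```text
time_s: 4.22
position: [0.6136, 0.1618, 0.0632]
tcp_rot: [[0.925, -0.379, 0.002], [-0.379, -0.925, 0.001], [0.002, -0.001, -1.0]]
ft_force: [-0.2, 0.4, -0.5]
width: 0.6
```

```bash
python3 - <<'E'
from h import *
s=bot.snapshot('side');t=bot.snapshot('top')
a=cv2.resize(s['image'][190:310,170:320],(500,400),interpolation=cv2.INTER_CUBIC)
b=cv2.resize(t['image'][140:260,155:275],(300,300),interpolation=cv2.INTER_CUBIC)
b=np.vstack([b,np.zeros((100,300,3),np.uint8)])
cv2.imwrite('pics/d.png',np.hstack([a,b])[:,:,::-1]); o=bot.get_obs();print(o['position'],o['ft_force'])
E
```

```text
[0.61337988 0.16187623 0.06283093] [-0.25340903 -0.56111285  0.07037196]
```

View pics/d.png

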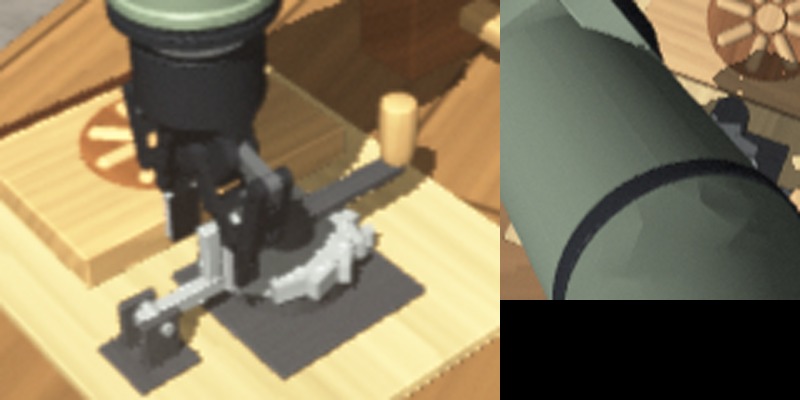

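The tab stands between the two pads (crop pixel (208,245)). Closing the gripper.

>>> jog_arm([
  [[0,0,0,0,0,0,0],[0,0,0,0,0,0,0],[0,0,0,0,0,0,0],[0,0,0,0,0,0,0],[0,0,0,0,0,0,0],[0,0,0,0,0,0,0]],
], newtons=30)

```text
time_s: 5.08
position: [0.6154, 0.1608, 0.0621]
tcp_rot: [[0.925, -0.38, 0.005], [-0.38, -0.925, -0.0], [0.005, -0.002, -1.0]]
ft_force: [17.0, -3.8, -2.6]
width: 0.109
```

>>> jog_arm([
  [[0,0,0,0.005,0,0,0],[0,0,0,0.005,-0.008,-0.0095,0],[0,0,0,0.005,-0.018,-0.018,0],[0,0,0,0.005,-0.028,-0.026,0],[0,0,0,0.005,-0.038,-0.033,0],[0,0,0,0.005,-0.049,-0.039,0],[0,0,0,0.005,-0.061,-0.044,0],[0,0,0,0.005,-0.061,-0.044,0]],
], newtons=20)

```text
time_s: 6.08
position: [0.6245, 0.182, 0.079]
tcp_rot: [[0.925, -0.379, 0.001], [-0.379, -0.925, -0.002], [0.001, 0.002, -1.0]]
ft_force: [5.6, -7.1, 0.2]
width: 0.107
```

>>> jog_arm([
  [[0,0,0,0,-0.012,-0.004,0],[0,0,0,0,-0.025,-0.007,0],[0,0,0,0,-0.037,-0.0085,0],[0,0,0,0,-0.045,-0.009,0],[0,0,0,0,-0.045,-0.009,0]],
])

```text
time_s: 6.7
position: [0.6313, 0.1988, 0.0828]
tcp_rot: [[0.925, -0.379, 0.001], [-0.379, -0.925, -0.002], [0.002, 0.001, -1.0]]
ft_force: [5.1, -7.3, 1.1]
width: 0.107
```

```bash
python3 - <<'E'
from h import *
s=bot.snapshot('side')
a=cv2.resize(s['image'][190:310,170:320],(500,400),interpolation=cv2.INTER_CUBIC)
cv2.imwrite('pics/e.png',a[:,:,::-1]); o=bot.get_obs();print(o['position'],o['ft_force'])
E
```

```text
[0.63131799 0.19874703 0.08276169] [ 5.77328112 -7.12705034  1.44760281]
```

View pics/e.png

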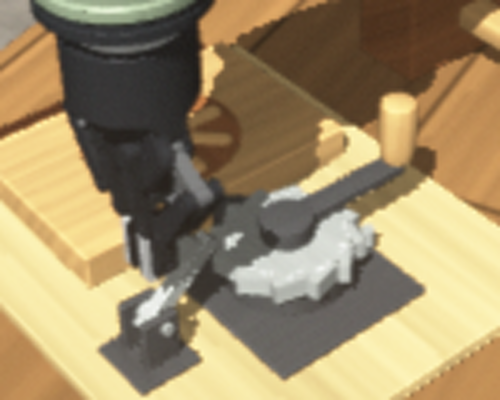

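The pawl is tipped well up, its nose near crop (205,240), clear of the wheel. Releasing and rising.

>>> jog_arm([
  [[0,0,0,0,0,0,0.6],[0,0,0,0,0,0,0.6],[0,0,0,0,0,0,0.6],[0,0,0,0,0,-0.05,0.6],[0,0,0,0,0,-0.2,0.6],[0,0,0,0,0,-0.3,0.6],[0,0,0,0,0,-0.3,0.6],[0,0,0,0,0,-0.3,0.6]],
])

```text
time_s: 7.75
position: [0.6303, 0.2002, 0.2029]
tcp_rot: [[0.926, -0.378, 0.0], [-0.378, -0.926, -0.0], [0.0, -0.0, -1.0]]
ft_force: [-0.5, -0.1, -0.9]
width: 0.602
```

```bash
python3 - <<'E'
from h import *
s=bot.snapshot('side')
P,r,c=pts(s)
x=np.array([.926,-.378]);y=np.array([.378,.926]);A=np.array([.591,.106])
J=np.c_[(P[:,:2]-A)@x,(P[:,:2]-A)@y,P[:,2]]
m=(abs(J[:,0])<.009)&(J[:,1]>.045)&(J[:,1]<.13)&(J[:,2]>.05)&(J[:,2]<.125)
Q=J[m];Q=Q[np.argsort(Q[:,1])];print(np.round(Q[::max(1,len(Q)//25),1:],3))
o=bot.get_obs();print(o['position'],o['ft_force'],o['q'])
E
```

```text
[[0.047 0.051]
 [0.063 0.083]
 [0.066 0.086]
 [0.069 0.077]
 [0.072 0.065]
 [0.075 0.067]
 [0.077 0.089]
 [0.079 0.073]
 [0.08  0.068]
 [0.082 0.07 ]
 [0.083 0.069]
 [0.085 0.088]
 [0.086 0.068]
 [0.088 0.052]
 [0.089 0.108]
 [0.091 0.111]
 [0.092 0.054]
 [0.093 0.096]
 [0.095 0.057]
 [0.096 0.057]
 [0.098 0.053]
 [0.099 0.056]
 [0.101 0.053]
 [0.103 0.054]
 [0.107 0.053]
 [0.118 0.051]]
[0.63013751 0.20012652 0.2022361 ] [0.41875066 0.12374249 0.05267381] [-0.11581778  0.64092279 -0.44692282  1.50760116  0.30027454  1.06233138
 -1.02043201]
```

>>> jog_arm([
  [[0,0,0,-0.002,0.4915,0,0.75],[0,0,0,-0.002,0.4915,0,0.75],[0,0,0,-0.002,0.4915,0,0.75],[0,0,0,-0.002,0.4915,0,0.75],[0,0,0,-0.002,0.4915,0,0.75],[0,0,0,-0.002,0.4915,0.1,0.75],[0,0,0,-0.002,0.4915,0.1,0.75]],
])

```text
time_s: 8.68
position: [0.5542, 0.0202, 0.1604]
tcp_rot: [[0.926, -0.376, -0.004], [-0.376, -0.926, 0.001], [-0.004, 0.001, -1.0]]
ft_force: [-0.2, -0.0, 0.1]
width: 0.75
```

```bash
python3 - <<'E'
from h import *
s=bot.snapshot('side');save(s,'f.png')
a=cv2.resize(s['image'][150:310,170:370],(500,400),interpolation=cv2.INTER_CUBIC)
cv2.imwrite('pics/f.png',a[:,:,::-1]); o=bot.get_obs();print(o['position'],o['q'])
P,r,c=pts(s)
k=blob(P,.112,.125,[.555,.019],.03); print(len(k),k.mean(0) if len(k) else 0)
E
```

```text
[0.55506418 0.02015651 0.16196956] [ 0.18120738  0.52987218 -0.44582346  1.83293761  0.29374217  0.84644375
 -0.79424728]
36 [0.55579507 0.01803984 0.11339341]
```

View pics/f.png

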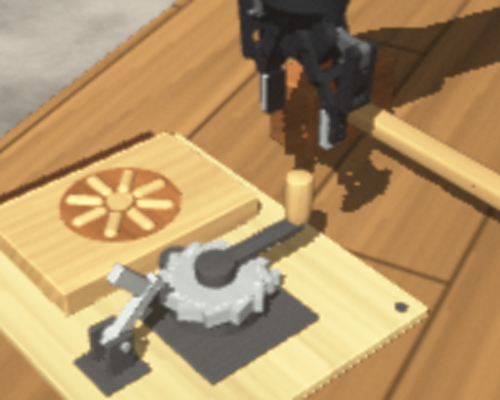

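>>> jog_arm([
  [[0,0,-0.25,0.003,0.004,0,0.75],[0,0,-0.25,0.003,0.004,0,0.75],[0,0,-0.25,0.003,0.004,0,0.75],[0,0,-0.25,0.003,0.004,0,0.75],[0,0,-0.25,0.003,0.004,0,0.75],[0,0,-0.25,0.003,0.004,0.1,0.75],[0,0,-0.25,0.003,0.004,0.18,0.75],[0,0,-0.25,0.003,0.004,0.2125,0.75],[0,0,-0.25,0.003,0.004,0.2125,0.75]],
])

```text
time_s: 9.85
position: [0.556, 0.0171, 0.0777]
tcp_rot: [[0.923, 0.386, -0.0], [0.386, -0.923, -0.0], [-0.0, -0.0, -1.0]]
ft_force: [0.1, 0.8, 1.1]
width: 0.754
```

>>> jog_arm([
  [[0,0,0,0,0,0,0],[0,0,0,0,0,0,0],[0,0,0,0,0,0,0],[0,0,0,0,0,0,0],[0,0,0,0,0,0,0],[0,0,0,0,0,0,0]],
], newtons=30)

```text
time_s: 10.6
position: [0.5566, 0.0169, 0.0786]
tcp_rot: [[0.922, 0.387, 0.002], [0.387, -0.922, 0.0], [0.002, 0.001, -1.0]]
ft_force: [-1.6, 0.8, 9.5]
width: 0.3
```

```bash
cat > arc.py <<'E'
import sys
from h import *
o=bot.get_obs();T=np.array(o['tcp_rot']);A=np.array([.591,.1062]);p=np.array(o['position'][:2])
v=p-A;v0=np.array([-.378,-.926]);cr=v0[0]*v[1]-v0[1]*v[0]
print('phi now',-np.arctan2(cr,v0@v),'r',np.hypot(*v),o['ft_force'],o['q'][6])
v*=.095/np.hypot(*v)
for f in np.arange(.1,1.05,.1):
    c,s=np.cos(f),np.sin(f);w=np.array([c*v[0]+s*v[1],-s*v[0]+c*v[1]])+A-p
    d=T.T@np.r_[w,0]/.4;print(round(f,2),'wz',round(f/np.pi,3),np.round(d[:2],4))
E
python3 arc.py
```

```text
phi now -0.02002084913501613 r 0.09566533741944161 [-1.63467807  0.7902531   9.4724533 ] -0.20686853202849045
0.1 wz 0.032 [-0.0151 -0.0185]
0.2 wz 0.064 [-0.0296 -0.0373]
0.3 wz 0.095 [-0.0422 -0.0574]
0.4 wz 0.127 [-0.0526 -0.0788]
0.5 wz 0.159 [-0.0609 -0.101 ]
0.6 wz 0.191 [-0.0669 -0.124 ]
0.7 wz 0.223 [-0.0706 -0.1474]
0.8 wz 0.255 [-0.0719 -0.1711]
0.9 wz 0.286 [-0.0709 -0.1948]
1.0 wz 0.318 [-0.0675 -0.2183]
```

>>> jog_arm([
  [[0,0,0.032,-0.015,-0.0185,0,0],[0,0,0.064,-0.0296,-0.0373,0,0],[0,0,0.095,-0.0422,-0.0574,0,0],[0,0,0.127,-0.0526,-0.0788,0,0],[0,0,0.159,-0.0609,-0.101,0,0],[0,0,0.191,-0.0669,-0.124,0,0],[0,0,0.223,-0.0706,-0.1474,0,0],[0,0,0.223,-0.0706,-0.1474,0,0]],
])

```text
time_s: 11.6
position: [0.5084, 0.0616, 0.0787]
tcp_rot: [[0.954, -0.299, 0.004], [-0.299, -0.954, 0.001], [0.003, -0.002, -1.0]]
ft_force: [5.5, 3.5, 3.2]
width: 0.298
```

```bash
python3 arc.py
```

```text
phi now 0.6878780553538103 r 0.09384830551108468 [5.5433853  3.45224011 3.22469104] -0.8907262627042545
0.1 wz 0.032 [-0.0182 -0.0153]
0.2 wz 0.064 [-0.0325 -0.0342]
0.3 wz 0.095 [-0.0449 -0.0545]
0.4 wz 0.127 [-0.0552 -0.0759]
0.5 wz 0.159 [-0.0634 -0.0982]
0.6 wz 0.191 [-0.0692 -0.1212]
0.7 wz 0.223 [-0.0728 -0.1446]
0.8 wz 0.255 [-0.0739 -0.1684]
0.9 wz 0.286 [-0.0727 -0.1921]
1.0 wz 0.318 [-0.0692 -0.2155]
```

Smooth motion at low force. Next I'll go on by 0.7 rad, to about 1.4.

>>> jog_arm([
  [[0,0,0.032,-0.0182,-0.0153,0,0],[0,0,0.064,-0.0325,-0.0342,0,0],[0,0,0.095,-0.0449,-0.0545,0,0],[0,0,0.127,-0.0552,-0.0759,0,0],[0,0,0.159,-0.0634,-0.0982,0,0],[0,0,0.191,-0.0692,-0.1212,0,0],[0,0,0.223,-0.0728,-0.1446,0,0],[0,0,0.223,-0.0728,-0.1446,0,0]],
])

```text
time_s: 12.6
position: [0.5003, 0.1253, 0.0788]
tcp_rot: [[0.536, -0.844, 0.007], [-0.844, -0.536, 0.002], [0.002, -0.008, -1.0]]
ft_force: [20.4, -1.1, -8.3]
width: 0.297
```

```bash
python3 arc.py
```

```text
phi now 1.3904141684660758 r 0.09269802401305349 [20.37833408 -1.05705742 -8.26807043] -1.550962707737026
0.1 wz 0.032 [-0.0202 -0.0133]
0.2 wz 0.064 [-0.0345 -0.0322]
0.3 wz 0.095 [-0.0469 -0.0525]
0.4 wz 0.127 [-0.0571 -0.0739]
0.5 wz 0.159 [-0.0652 -0.0962]
0.6 wz 0.191 [-0.0711 -0.1192]
0.7 wz 0.223 [-0.0746 -0.1427]
0.8 wz 0.255 [-0.0757 -0.1664]
0.9 wz 0.286 [-0.0745 -0.1901]
1.0 wz 0.318 [-0.0709 -0.2136]
```

>>> jog_arm([
  [[0,0,0.016,-0.006,-0.011,0,0],[0,0,0.032,-0.0133,-0.02,0,0],[0,0,0.042,-0.018,-0.026,0,0],[0,0,0.046,-0.02,-0.028,0,0],[0,0,0.046,-0.02,-0.028,0,0]],
])

```text
time_s: 13.22
position: [0.5033, 0.1346, 0.0786]
tcp_rot: [[0.408, -0.913, 0.003], [-0.913, -0.408, -0.002], [0.003, -0.002, -1.0]]
ft_force: [7.1, -15.7, 9.5]
width: 0.3
```

```bash
python3 arc.py|head -1
```

```text
phi now 1.4967529894551905 r 0.09221593608676652 [  7.12064852 -15.7083748    9.51863173] -1.6753551887127875
```

>>> jog_arm([
  [[0,0,0,-0.0037,-0.0033,0,0],[0,0,0,-0.0037,-0.0033,0,0],[0,0,0,-0.0037,-0.0033,0,0]],
])

```text
time_s: 13.6
position: [0.5033, 0.1348, 0.0786]
tcp_rot: [[0.407, -0.913, 0.001], [-0.913, -0.407, -0.004], [0.004, 0.0, -1.0]]
ft_force: [4.2, -23.7, 15.3]
width: 0.299
```

```bash
python3 arc.py|head -1
```

```text
phi now 1.4986062446353439 r 0.09221295708462288 [  4.17106161 -23.74884555  15.28694479] -1.677824116614862
```

Position unchanged and force rising, so the cam is on the stop. I'll open, rise clear and look.

>>> jog_arm([
  [[0,0,0,0,0,0,0.75],[0,0,0,0,0,0,0.75],[0,0,0,0,0,0,0.75],[0,0,0,0,0,0,0.75],[0,0,0,0,0,-0.1,0.75],[0,0,0,0,0,-0.25,0.75],[0,0,0,0,0,-0.35,0.75],[0,0,0,0,0,-0.35,0.75]],
])

```text
time_s: 14.6
position: [0.5034, 0.1392, 0.2203]
tcp_rot: [[0.41, -0.912, 0.005], [-0.912, -0.41, 0.002], [0.0, -0.005, -1.0]]
ft_force: [0.2, -0.3, -0.8]
width: 0.752
```

```bash
python3 - <<'E'
from h import *
s=bot.snapshot('side');save(s,'g.png')
P,r,c=pts(s)
k=blob(P,.111,.125,[.503,.135],.03); print('knob',len(k),k.mean(0))
v=k.mean(0)[:2]-[.5917,.1062];print('phi',(np.arctan2(-.926,-.378)-np.arctan2(v[1],v[0]))%(2*np.pi))
for q in('board','spare_wheel','mallet','oilstone'):
  o=bot.outline_of(q,s)[:1]
  if o: Q=pts(s,o[0]['region'])[0];print(q,o[0]['location'],np.round(np.median(Q,0),3))
o=bot.get_obs();print(o['position'],o['ft_force'])
E
```

```text
knob 68 [0.50211355 0.13533656 0.11305074]
phi 1.497678320635778
board [239.9, 217.6] [0.719 0.066 0.04 ]
spare_wheel [366.2, 187.8] [0.588 0.365 0.014]
mallet [200.4, 323.6] [ 0.578 -0.181  0.052]
oilstone [317.5, 132.2] [0.737 0.329 0.031]
[0.50169327 0.13855087 0.21633786] [ 0.1424496  -0.08799462  0.40333633]
```

View pics/g.png

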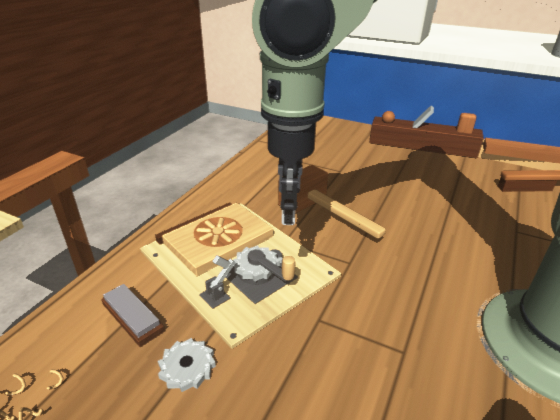

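The picture shows the lever swung round with its knob at (288,267), the pawl standing clear at (222,272), and the other things where they lay. The mallet is partly hidden by the arm.

```bash
python3 -c "
from bench import bot
print(bot.sign_off())"
```

```text
the job is handed in; nothing more can be done
None
```

The clamp is let off and the job is handed in, at about 15 s of the 45 s allowed.

- **Pawl:** I gripped it by the tab, tipped it up and released it. Depth points taken after release put it at about 0.8 rad, well clear of the teeth, and the final picture shows it still standing.
- **Wheel:** I gripped the knob and turned the wheel back clockwise until it stopped. A further 2 mm push raised the force from about 16 to 24 N without moving it. After release, the knob's position gave 1.50 rad, which is the stop pin's value.
- **Other things:** The board and spare wheel measured within 1 mm of where they started. The oilstone looks undisturbed in the final picture, but I did not measure it at the start.
- **Mallet:** Its measured centre came out about 2 cm off. I put this down to the arm hiding part of its head in the last picture, since the arm never went near it, but I did not check it again.
- **At hand-in:** The gripper was open, about 10 cm above the knob and touching nothing. Wrist force readings stayed under 30 N throughout.

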